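# Park the slicer carriage under its blade guard with the pusher

### The job

Put the slicer away safely: take the wooden pusher out of its tray by the upright grip and, touching the carriage only with the pusher, first press the carriage flush against the fence, then feed it along the fence, kept flush against it, under the blade guard until it is fully home against the end stop. Then set the pusher back down in its tray, standing on its sole. Leave the jars and the timer alone.

Things in the scene. Friction and masses are not known exactly. Their poses are not given: they have to be found in the camera images.
- slicer: Fixed brown slicing board, 180 (x) x 460 (y) x 18 mm, smooth top 18 mm above the worktop. Origin on the worktop; the board runs from x = -90 to +90, y = -240 to +220 mm. Own +x points to the fence (away from the robot), own -y is the feed direction (robot's right). The aluminium fence runs along the far side: its face at x = +60 mm, 24 mm high above the board top, 20 mm thick.
- home_corner (a point): Point on the board top where the fence face meets the face of the end stop (24 mm high, inside the guard), at (60, -200, 18) mm in the board's frame: where the carriage's fence-side nose corner must end. Axes as the board's.
- guard_mouth (a point): Mouth of the fixed steel blade guard, on the board top where the carriage's centre line runs when flush: (25, -75, 18) mm in the board's frame. The guard bridges the track from here to board y = -222 mm: near wall's inner face at board x = -24 mm, its foot flange to x = -42 mm, underside 41 mm and top 45 mm above the board top, a 24 mm wide sight slot along its top.
- carriage: Loose light-wood block, steel plate on top, 70 (x) x 110 (y) x 32 mm, about 0.3 kg, lying on the board off the fence and askew. Origin at the centre of its underside; own +x faces the fence, nose at y = -55 mm, tail at y = +55 mm. The tail has a recess, open above and behind, 36 mm wide (x = -18 to +18), floor at y = +41 mm, between two lugs; the pusher's nose fits in it.
- carriage_nose_corner (a point): Lower corner of the carriage at its fence side, nose end (35, -55, 0 mm in its frame).
- carriage_tail_corner (a point): Lower corner of the carriage at its fence side, tail end (35, 55, 0 mm in its frame).
- pusher: Loose dark-wood push stick, about 0.2 kg, standing in the tray. Origin at the centre of its underside below the grip. It points along own -y, roughly the feed direction: sole 16 mm high, 40 mm wide, y = +75 to -65 mm, then a nose 26 mm wide to y = -95 mm. Upright grip at the origin, 22 (x) x 60 (y) mm, up to 90 mm: hold it across x at 68 mm height. Before it a step to y = -52 mm, 43 mm high.
- pusher_nose (a point): Middle of the pusher's nose end face, 95 mm ahead of its origin (-y), 8 mm above its underside.
- tray: Fixed grey open tray, 88 (x) x 214 (y) x 10 mm, walls and floor 4 mm, on the worktop along the near side of the board, parallel to it. Origin at the centre of its underside, axes as the board's; the pusher stands on its floor (z = 4 mm).
- jar: Loose closed jar with a black lid, 65 mm across, 86 mm high; origin at the centre of its underside. Leave alone.
- spice: Loose spice jar with a black cap, 40 mm across, 105 mm high; origin at the centre of its underside. Leave alone.
- timer: Loose kitchen timer, white below and red above, 73 mm across, 59 mm high; origin at the centre of its underside. Leave alone.
Things that resemble listed ones, but are neither listed nor needed, are in the scene too. Of the things that look like the carriage, the smallest one is meant.

How it is judged (in metres and radians):
On the way, in this order (a step that is already met when the one before it is completed fails the run):
1. the carriage is pressed flush against the fence, both corners within 4 mm, before it enters the guard (x of each of carriage_nose_corner, carriage_tail_corner in the frame of slicer above 0.056 m and y of carriage_nose_corner in the frame of slicer above -0.075 m), for 0.1 s.
2. the pusher feeds the carriage home: flush with the fence and within 4 mm of the end stop, the pusher touching it (x of each of carriage_nose_corner, carriage_tail_corner in the frame of slicer above 0.056 m and y of carriage_nose_corner in the frame of slicer below -0.196 m and contact force between pusher and carriage above 0.2 N), for 0.05 s.
At the end, for the whole second after the job is handed in: The carriage lies under the guard, both fence-side corners within 4 mm of the fence face and its nose within 4 mm of the end stop; the pusher stands upright on the floor of its tray (underside within 4 mm of it, centre within 40 mm of the tray's, tilt under 0.05 rad); both at rest (x of each of carriage_nose_corner, carriage_tail_corner in the frame of slicer above 0.056 m and y of carriage_nose_corner in the frame of slicer below -0.196 m and z of pusher in the frame of tray between 0.001 and 0.008 m and horizontal distance between pusher and tray below 0.04 m and angle between pusher's own z axis and vertical below 0.05 rad and linear speed of each of pusher, carriage below 0.01 m/s); the robot touches nothing.
It fails at once if the hand or arm touches the carriage (contact force between any of the fingers, the arm and carriage above 0.5 N).
It fails at once if the carriage is more than 6 mm off the fence at either end while it goes into the guard (y of carriage_nose_corner in the frame of slicer below -0.075 m and x of any of carriage_nose_corner, carriage_tail_corner in the frame of slicer below 0.054 m).
It fails at once if the carriage is lifted or tipped off the board (z of carriage in the frame of slicer above 0.03 m or z of carriage in the frame of slicer below 0.01 m or angle between carriage's own z axis and vertical above 0.15 rad).
It fails at once if a jar or the timer is moved more than 20 mm (distance of any of jar, spice, timer from where it was at the start of the episode above 0.02 m).
It also fails if it takes over 66 s, if anything falls off the work surface, if the arm or the gripper's body presses on something with over 40 N, if the wrist force passes 120 N, or if a joint passes its speed limit or range.

### The arm

A 6-joint arm with a two-finger parallel gripper is mounted at the origin on a cart in front of the work surface, level with it; the furniture and walls round the work are solid. World frame = base frame: x ahead of the robot, y to its left, z up, the work surface at z = 0. Lengths are in mm, angles in rad, forces in N, time in s.
With the tool pointing down it reaches from about 350 to 875 mm from the base axis. Payload 4.2 kg.
Tool frame: the origin (TCP) lies on the centre line of the jaws, within the pads' length; the fingertips stand 8 mm ahead of it and the grasp point (between the pads) lies 11 mm behind it (arm.finger_overhang is the distance from the TCP to the fingertips, in mm); z points along the fingers, y is the line along which they close (so a half turn about z gives the same grasp; the last joint's range is limited). The gripper opens to 87 mm and grips with 3 to 60 N. Pads are 19 mm wide; open, the fingers measure 117 mm over their backs; the gripper's body (75 mm by 190 mm) begins 51 mm behind the grasp point.
Start: joints at [-0.918, 0.385, 0.008, 0, -1.194, -0.259], TCP at [239.826, -577.133, 230.55] pointing down, gripper open.
Joint ranges: [-3.14, 3.14], [-1.21, 2.06], [-1.07, 1.41], [-3.16, 2.05], [-2.99, -0.16], [-3.1, 3.1]. Speed limits (rad/s): [2.79, 2.79, 3.14, 3.14, 3.14, 3.14].

### API

Orientations are given as a rotation vector (axis times angle).
In Python, from bench import state, optics, order, arm gives the robot as it stands.
- The arm moves only by the tool play_rows, never from a script. Its argument "plan" is one flat list of numbers, 7 for each row, row after row: the shift along the tool's x, y, z in cm, then the turn, a rotation vector about the tool's x, y, z in rad, then the opening, from 0 (shut) to 1 (fully open). In form: [dx, dy, dz, ax, ay, az, grip, dx, dy, dz, ax, ay, az, grip, ...]. A call has 1 to 10 rows; each row is the pose to reach, as a shift and turn from the pose commanded when the call began, along the tool's axes at that moment; what a row does not reach only later rows make up. A row lasts 1/10 s, in which the tool goes at most 50 mm and 8.59 degrees, less where a joint would pass 70% of its speed; a pose out of reach is approached as far as the arm can. A call with a gripper value outside its range is refused whole. The fingers move at their own pace and stop on an object; "force" is the grip in N (left out, the last holds). Time passes only in rows, so rows that repeat a pose let the fingers close. It gives the time, the measured TCP pose, the force, the opening and the grip force at its end, in the units of the state.
- state(): the state, without advancing time (a new reading comes with each control period).
- optics.snapshot(name): name is "side" or "top" or "wrist"; returns the picture (480x640x3 uint8, red, green, blue); there is no depth.
- optics.camera_model(name): a dict with "vertical_fov" (degrees; the focal length in pixels is half the picture's height over the tangent of half this angle, whatever the lens; pixels are square), "cx", "cy" (the principal point, pixels), "distortion" ([k1, k2, p1, p2, k3] as OpenCV has them; the pictures are not rectified), "world_from_camera" (4x4, takes a point from camera to world coordinates); the wrist camera has in their place "hand_eye" (4x4, takes a point from camera to tool coordinates, whose origin is the TCP and whose axes are the flange's). Camera axes: x right, y down, z forward; pixel columns grow to the right and rows downward; lengths in mm; the calibration is good to about 2 mm. A picture is of the moment at which its call begins: read the wrist's pose just before it. camera_model takes no time and is no camera call.
- order.hand_in(): hands the job in; it is judged then, once.
The state is a dict: "t": time; "q": joint angles; "joint_velocities": joint speeds; "joint_torque": joint torques, N m; "tcp_pos": TCP position; "orientation": TCP orientation; "contact_force": force on the tool from outside, world axes, zero at the start; "torque": the same for the moment, N m; "opening": finger opening in mm; "gripper_force": force on a finger pad.
Only numpy, scipy, OpenCV 4.12 (cv2) and the standard library are available. Lean on these libraries where they do the work, as an engineer would, in place of code of your own. Each camera call takes 0.05 s, during which the arm holds its last target. There are 200 camera calls.

## Working session

There is one attempt and no reset: what is moved stays moved. The work goes in short steps, Python scripts to look and compute and a tool call to move; the robot and the scene stay as the last step left them, time stands still between calls to the robot, and variables do not carry over. Pictures are saved under pics/ and viewed, at most 10 in all, crops included, and the job is handed in when it is done.

Besides the shell and the picture viewer there is one more tool, called as a command line: name --argument value ..., lists and objects as JSON in quotes. play_rows: Moves the arm, as the interface text tells. Its arguments: {"type":"object","properties":{"plan":{"type":"array","items":{"type":"number"}},"force":{"type":"number"}},"required":["plan"]}

```bash
mkdir -p pics; python3 - <<'E'
from bench import state, optics, order, arm
import cv2,numpy as np
s=state();print(s)
for n in("top","side"):
    cv2.imwrite(f"pics/{n}0.png",optics.snapshot(n)[:,:,::-1]);print(n,optics.camera_model(n))
print(optics.camera_model("wrist"))
E
```

```text
{'t': 0.0, 'q': array([-9.18398093e-01,  3.85546531e-01,  6.62328966e-03, -4.81424050e-04,
       -1.19402213e+00, -2.58600388e-01]), 'joint_velocities': array([-0.00071233, -0.00077634,  0.0013402 , -0.00092025, -0.00010843,
        0.00070021]), 'joint_torque': array([ 1.53715711e-03, -3.90664601e+01,  1.87404460e+01,  4.21976164e+00,
        1.10693273e-02, -1.93199676e-04]), 'tcp_pos': array([ 239.59563732, -576.60982939,  229.46726709]), 'orientation': array([ 0.61420677, -3.08041042, -0.00334016]), 'contact_force': array([-0.477125  ,  0.12090548, -0.88642447]), 'torque': array([0.02980246, 0.01343733, 0.10117782]), 'gripper_force': 0.0, 'opening': 87.046708665726}
top {'vertical_fov': 49.03441945505681, 'cx': 320.5938870031368, 'cy': 244.04459287570725, 'distortion': array([-0.12896734,  0.        ,  0.        ,  0.        ,  0.        ]), 'world_from_camera': array([[-3.41640030e-01, -8.78266327e-01,  3.34559933e-01,
         1.03517472e+02],
       [-9.39821902e-01,  3.20813857e-01, -1.17529837e-01,
         1.84050799e+02],
       [-4.10896391e-03, -3.54579650e-01, -9.35016
[... 488 characters left out ...]
03],
       [-6.29069111e-03, -8.55195901e-01, -5.18266724e-01,
         9.52870122e+02],
       [ 0.00000000e+00,  0.00000000e+00,  0.00000000e+00,
         1.00000000e+00]])}
{'vertical_fov': 67.72381954005785, 'cx': 318.3372183555735, 'cy': 241.19244283548537, 'distortion': array([0.00124968, 0.        , 0.        , 0.        , 0.        ]), 'hand_eye': array([[-6.69982893e-04, -9.61797747e-01, -2.73760195e-01,
         7.57447197e+01],
       [ 9.99998875e-01, -2.77030690e-04, -1.47404427e-03,
        -1.35542600e+00],
       [ 1.34189248e-03, -2.73760875e-01,  9.61796851e-01,
        -1.54040970e+02],
       [ 0.00000000e+00,  0.00000000e+00,  0.00000000e+00,
         1.00000000e+00]])}
```

View pics/top0.png

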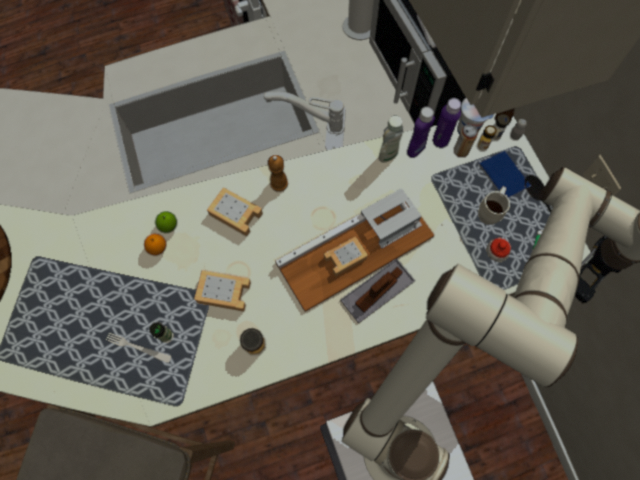

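View pics/side0.png

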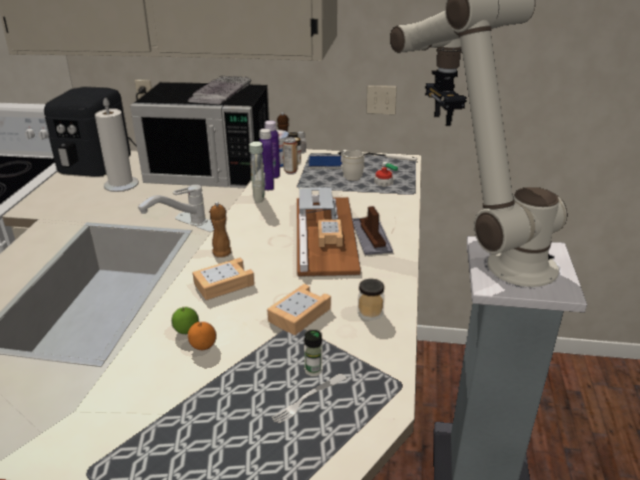

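Carriage lookalikes in the top picture are (235,210), (221,290) and the block on the board at (347,254). That last one is the smallest and is on the board, so I choose it. The pusher is at (378,287). I'll check with a close crop.

```bash
cat > h.py <<'E'
from bench import state, optics, order, arm
import cv2,numpy as np
from scipy.spatial.transform import Rotation as R
def K(m):
    f=240/np.tan(np.radians(m["vertical_fov"]/2)); return np.array([[f,0,m["cx"]],[0,f,m["cy"]],[0,0,1]])
def tool(s):
    T=np.eye(4);T[:3,:3]=R.from_rotvec(s["orientation"]).as_matrix();T[:3,3]=s["tcp_pos"];return T
def cam(n,s=None):
    m=optics.camera_model(n)
    return K(m),m["distortion"],(tool(s)@m["hand_eye"] if n=="wrist" else m["world_from_camera"])
def ray(c,px,z):
    k,d,W=c;p=cv2.undistortPoints(np.array(px,float).reshape(-1,1,2),k,d)[:,0]
    v=np.c_[p,np.ones(len(p))]@W[:3,:3].T;o=W[:3,3]
    z=np.broadcast_to(z,len(p)).astype(float);return o+v*((z-o[2])/v[:,2])[:,None]
def proj(c,P):
    k,d,W=c;V=np.linalg.inv(W);return cv2.projectPoints(np.array(P,float),cv2.Rodrigues(V[:3,:3])[0],V[:3,3],k,d)[0][:,0]
E
python3 - <<'E'
from h import *
i=cv2.imread("pics/top0.png")[180:330,260:450];cv2.imwrite("pics/c0.png",cv2.resize(i,None,fx=4,fy=4,interpolation=cv2.INTER_CUBIC))
print(ray(cam("top"),[[347,254],[378,287],[235,210],[221,290],[252,335],[501,245],[395,215]],[45,50,30,30,80,50,63]))
E
```

```text
[[ 566.80389724  -60.2893564    45.        ]
 [ 441.30336603 -106.8457767    50.        ]
 [ 823.14462584  208.3615693    30.        ]
 [ 593.12007389  320.00164331   30.        ]
 [ 425.61867173  271.49932558   80.        ]
 [ 433.61210287 -501.38584972   50.        ]
 [ 627.11871166 -236.07473057   63.        ]]
```

View pics/c0.png

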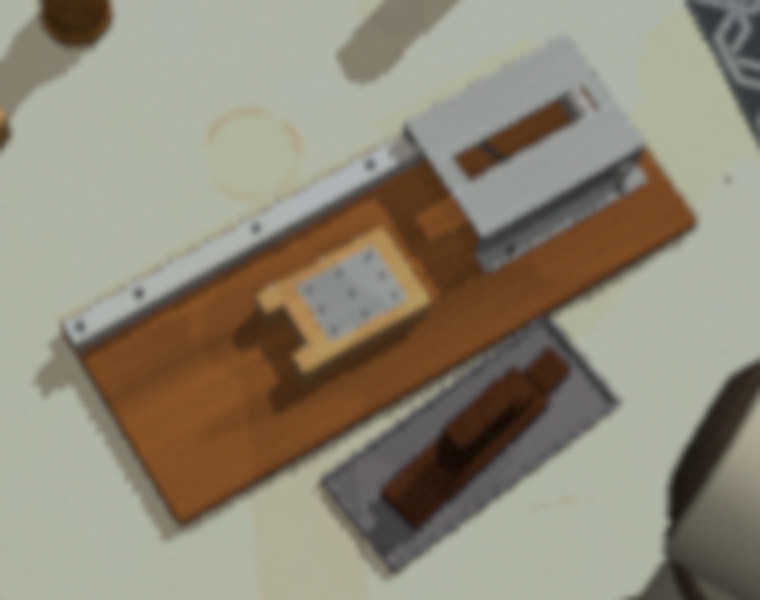

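```bash
python3 - <<'E'
from h import *
c=cam("top");f=lambda p,z:ray(c,np.array(p)/4+[260,180],z)
b=f([[180,524],[695,218],[82,350]],[18,18,18]);print(b)
d=b[1]-b[0];print("board -y dir",np.degrees(np.arctan2(d[1],d[0])),np.hypot(*d[:2]))
t=f([[322,484],[388,575],[618,403],[548,318]],10);print(t,t.mean(0))
g=f([[385,495],[420,528],[568,368],[542,350]],[20,20,20,20]);print(g)
k=f([[258,296],[300,372],[430,300],[380,228]],50);print(k)
E
```

```text
[[ 454.39415828  110.61141042   18.        ]
 [ 543.4287357  -335.43435486   18.        ]
 [ 603.25363542  135.02208364   18.        ]]
board -y dir -78.71163136916337 454.8450073417754
[[ 449.00741076    3.42485407   10.        ]
 [ 369.86579746  -17.24639054   10.        ]
 [ 431.02833131 -223.61954501   10.        ]
 [ 510.19367806 -200.62073108   10.        ]] [ 440.0238044  -109.51545314   10.        ]
[[ 423.42385128  -35.09804905   20.        ]
 [ 392.07656644  -49.85182377   20.        ]
 [ 466.38241143 -196.78546483   20.        ]
 [ 485.90570514 -184.11851179   20.        ]]
[[ 587.73867608    2.22351607   50.        ]
 [ 522.80614399   -6.18461047   50.        ]
 [ 541.76362165 -114.54910548   50.        ]
 [ 606.88736996 -100.76822712   50.        ]]
```

```bash
cat >> h.py <<'E'
def go(pos,yaw):
    "shift (cm) and turn in tool axes to reach pos with tool down, tool y at yaw deg"
    s=state();T=tool(s);a=np.radians(yaw);y=np.array([np.cos(a),np.sin(a),0]);z=np.array([0,0,-1.]);G=np.c_[np.cross(y,z),y,z]
    print("t",s["t"],"d",np.round(T[:3,:3].T@(np.array(pos)-T[:3,3])/10,2),"turn",np.round(R.from_matrix(T[:3,:3].T@G).as_rotvec(),3),"yaw now",np.degrees(np.arctan2(T[1,1],T[0,1])).round(2),"tcp",s["tcp_pos"].round(1),"F",s["contact_force"].round(1))
E
python3 -c "
from h import *
go([500,-30,350],25)"
```

```text
t 0.1 d [-45.01  40.52 -11.97] turn [ 1.000e-03 -2.000e-03  1.528e+00] yaw now 112.55 tcp [ 239.6 -576.7  229.6] F [-0.7  0.  -0.5]
```

play_rows --plan '[-4,3.5,-5,0,0,0.14,1,-9,8,-9,0,0,0.29,1,-12,11,-12,0,0,0.44,1,-15,14,-12,0,0,0.59,1,-18,17,-12,0,0,0.74,1,-21,20,-12,0,0,0.89,1,-25,23,-12,0,0,1.04,1,-28,26,-12,0,0,1.19,1,-32,29,-12,0,0,1.34,1,-35,32,-12,0,0,1.48,1]'

```text
t: 1.1
tcp_pos: [417.1, -196.5, 350.1]
orientation: [-1.446, -2.789, -0.0]
contact_force: [1.2, -0.4, -0.1]
opening: 87.2
gripper_force: 0.0
```

```bash
python3 -c "
from h import *
go([500,-30,350],25)"
```

```text
t 1.1 d [8.830e+00 1.637e+01 1.000e-02] turn [-0.    -0.     0.178] yaw now 35.18 tcp [ 417.1 -196.5  350.1] F [ 1.2 -0.4 -0.1]
```

play_rows --plan '[2,4,0,0,0,0.08,1,4,8,0,0,0,0.13,1,6,11,0,0,0,0.13,1,8,15,0,0,0,0.13,1,8,15,0,0,0,0.13,1,8,15,0,0,0,0.13,1]'

```text
t: 1.7
tcp_pos: [492.6, -45.2, 349.5]
orientation: [-1.614, -2.694, 0.002]
contact_force: [0.3, -0.1, -0.4]
opening: 87.2
gripper_force: 0.0
```

```bash
python3 - <<'E'
from h import *
import pickle
go([500,-30,350],25);s=state();i=optics.snapshot("wrist");pickle.dump(s,open("s1.pkl","wb"))
cv2.imwrite("pics/w1.png",i[:,:,::-1])
E
```

```text
t 1.7 d [ 0.99  1.37 -0.05] turn [-0.002 -0.001  0.055] yaw now 28.14 tcp [492.6 -45.2 349.5] F [ 0.3 -0.1 -0.4]
```

View pics/w1.png

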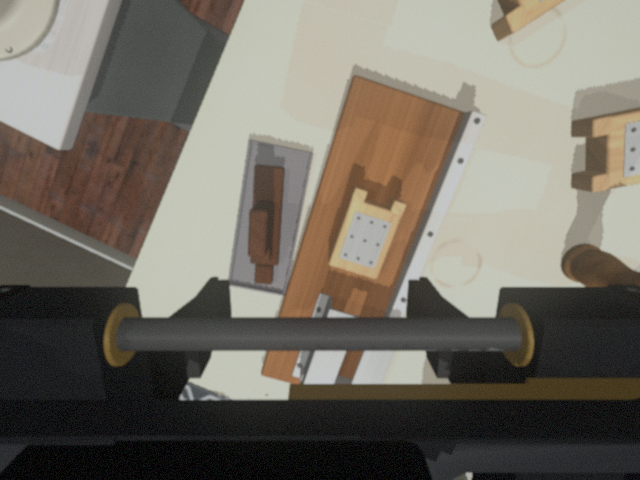

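```bash
python3 - <<'E'
from h import *
i=cv2.imread("pics/w1.png")[120:300,225:465];cv2.imwrite("pics/c1.png",cv2.resize(i,None,fx=3.333,fy=3.333,interpolation=cv2.INTER_CUBIC))
E
```

```text
(no output)
```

View pics/c1.png

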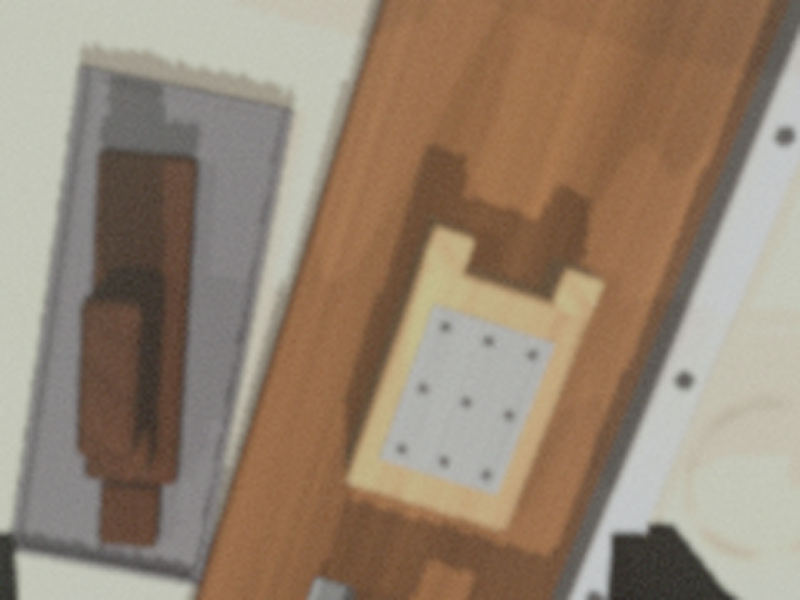

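```bash
python3 - <<'E'
from h import *
import pickle
s=pickle.load(open("s1.pkl","rb"));c=cam("wrist",s)
f=lambda p,z:ray(c,np.array(p)/3.3333+[225,120],z)
an=lambda v:np.degrees(np.arctan2(v[1],v[0])).round(1)
t=f([[84,65],[291,105],[197,578],[15,547]],10);print("tray",t.round(1),t.mean(0),an(t[3]-t[0]),an(t[2]-t[1]))
p=f([[98,150],[197,156],[157,545],[100,543]],20);print("push",p.round(1),an(p[2:].mean(0)-p[:2].mean(0)))
g=f([[88,296],[140,302],[137,458],[80,452]],94);print("grip",g.round(1),g.mean(0),an(g[2:].mean(0)-g[:2].mean(0)))
k=f([[440,226],[605,283],[505,530],[347,487]],50);print("carr",k.round(1),k.mean(0),an(k[2:].mean(0)-k[:2].mean(0)))
b=ray(c,[[352,80],[263,374],[462,114]],[18,18,18]);print("board",b.round(1),an(b[1]-b[0]),np.hypot(*(b[1]-b[0])[:2]))
e=f([[380,0],[197,600]],18);print("nearedge",e.round(1),an(e[1]-e[0]))
e=f([[790,70],[570,600]],42);print("fence",e.round(1),an(e[1]-e[0]))
E
```

```text
tray [[ 377.   -24.    10. ]
 [ 456.9    1.2   10. ]
 [ 516.  -201.1   10. ]
 [ 437.7 -226.    10. ]] [ 446.89286568 -112.48687442   10.        ] -73.3 -73.7
push [[ 397.3  -50.    20. ]
 [ 433.1  -33.5   20. ]
 [ 492.4 -190.9   20. ]
 [ 470.  -201.8   20. ]] -66.9
grip [[ 424.8  -86.2   94. ]
 [ 441.7  -79.5   94. ]
 [ 465.7 -131.7   94. ]
 [ 446.5 -139.3   94. ]] [ 444.6717972  -109.18114634   94.        ] -66.5
carr [[ 527.6  -10.1   50. ]
 [ 594.4    0.8   50. ]
 [ 612.5 -105.    50. ]
 [ 546.8 -119.    50. ]] [570.31690287 -58.3503726   50.        ] -80.2
board [[ 460.2  101.6   18. ]
 [ 547.5 -336.8   18. ]
 [ 604.3  132.9   18. ]] -78.7 446.9135294943639
nearedge [[ 468.9   52.4   18. ]
 [ 519.8 -207.    18. ]] -78.9
fence [[ 615.   101.1   42. ]
 [ 655.6 -121.5   42. ]] -79.7
```

```bash
python3 -c "
from h import *
go([444.7,-109.5,140],23.3);go([444.7,-109.5,61],23.3)"
```

```text
t 1.75 d [-3.37 -7.16 20.99] turn [-0.001 -0.     0.083] yaw now 28.06 tcp [492.3 -46.  349.8] F [-0.4 -1.  -0.3]
t 1.75 d [-3.37 -7.15 28.89] turn [-0.001 -0.     0.083] yaw now 28.06 tcp [492.3 -46.  349.8] F [-0.4 -1.  -0.3]
```

play_rows --plan '[-0.7,-1.4,4,0,0,0.08,1,-1.4,-3,8,0,0,0.08,1,-2.4,-5,13,0,0,0.08,1,-3.4,-7.2,17,0,0,0.08,1,-3.4,-7.2,20,0,0,0.08,1,-3.4,-7.2,21,0,0,0.08,1,-3.4,-7.2,21,0,0,0.08,1,-3.4,-7.2,21,0,0,0.08,1]'

```text
t: 2.55
tcp_pos: [446.5, -110.1, 141.8]
orientation: [1.722, 2.624, 0.002]
contact_force: [0.0, 0.5, -0.0]
opening: 87.0
gripper_force: 0.0
```

```bash
python3 -c "
from h import *
go([444.7,-109.5,61],23.3)"
```

```text
t 2.55 d [ 0.14 -0.16  8.08] turn [0.003 0.002 0.003] yaw now 23.45 tcp [ 446.5 -110.1  141.8] F [ 0.   0.5 -0. ]
```

play_rows --plan '[0.1,-0.15,3,0,0,0,1,0.1,-0.15,6,0,0,0,1,0.1,-0.15,8,0,0,0,1,0.1,-0.15,8,0,0,0,1,0.1,-0.15,8,0,0,0,0,0.1,-0.15,8,0,0,0,0,0.1,-0.15,8,0,0,0,0,0.1,-0.15,8,0,0,0,0,0.1,-0.15,8,0,0,0,0,0.1,-0.15,8,0,0,0,0]' --force 20

```text
t: 3.55
tcp_pos: [443.4, -109.6, 60.5]
orientation: [1.723, 2.626, 0.001]
contact_force: [0.2, -0.3, 0.2]
opening: 46.7
gripper_force: 0.0
```

play_rows --plan '[0,0,0,0,0,0,0,0,0,0,0,0,0,0,0,0,0,0,0,0,0]' --force 60

```text
t: 3.85
tcp_pos: [443.2, -109.6, 60.2]
orientation: [-1.724, -2.626, 0.0]
contact_force: [0.2, 1.1, 0.1]
opening: 22.9
gripper_force: 0.0
```

```bash
python3 -c "
from h import *
print(state()['opening'],state()['gripper_force'])
go([444.7,-109.5,61],23.3)"
```

```text
22.941442646529577 0.0
t 3.85 d [-0.05  0.14 -0.08] turn [-0.    -0.     0.002] yaw now 23.44 tcp [ 443.2 -109.6   60.2] F [0.2 1.1 0.1]
```

play_rows --plan '[0,0,0,0,0,0,0,0,0,0,0,0,0,0,0,0,0,0,0,0,0,0,0,-1,0,0,0,0,0,0,-3,0,0,0,0,0,0,-5,0,0,0,0,0,0,-7,0,0,0,0,0,0,-7,0,0,0,0]' --force 60

```text
t: 4.65
tcp_pos: [445.1, -109.5, 133.1]
orientation: [1.72, 2.622, 0.006]
contact_force: [-0.0, 0.0, -2.6]
opening: 21.1
gripper_force: 60.0
```

```bash
cat >> h.py <<'E'
N=np.array([.981,.194]);V=np.array([-.194,.981]);O=np.array([588.6,-86.4])
def B(x,y,z): return [*(O+x*N+y*V),z]   # board frame -> world
E
python3 -c "
from h import *
print(state()['opening'],state()['gripper_force'])
go(B(-70,42,130),11.2)"
```

```text
21.096157189565005 59.96251182630658
t 4.65 d [2.   8.14 0.36] turn [0.006 0.002 0.214] yaw now 23.47 tcp [ 445.1 -109.5  133.1] F [-0.   0.  -2.6]
```

```bash
python3 -c "
from h import *
go(B(-80,42,130),11.2)"
```

```text
t 4.65 d [2.21 7.16 0.35] turn [0.006 0.002 0.214] yaw now 23.47 tcp [ 445.1 -109.5  133.1] F [-0.   0.  -2.6]
```

play_rows --plan '[0.7,2.4,0,0,0,0.1,0,1.5,5,0,0,0,0.21,0,2.2,7.2,0,0,0,0.21,0,2.2,7.2,0,0,0,0.21,0,2.2,7.2,0,0,0,0.21,0]'

```text
t: 5.15
tcp_pos: [500.8, -68.1, 128.9]
orientation: [-1.969, -2.431, -0.013]
contact_force: [-0.3, -1.0, -2.6]
opening: 21.8
gripper_force: 60.0
```

```bash
python3 - <<'E'
from h import *
go(B(-80,42,77),11.2);s=state();i=optics.snapshot("wrist")
cv2.imwrite("pics/w2.png",i[:,:,::-1])
import pickle;pickle.dump(s,open("s2.pkl","wb"))
E
```

```text
t 5.15 d [0.62 0.28 5.2 ] turn [-0.002 -0.015  0.014] yaw now 11.99 tcp [500.8 -68.1 128.9] F [-0.3 -1.  -2.6]
```

View pics/w2.png

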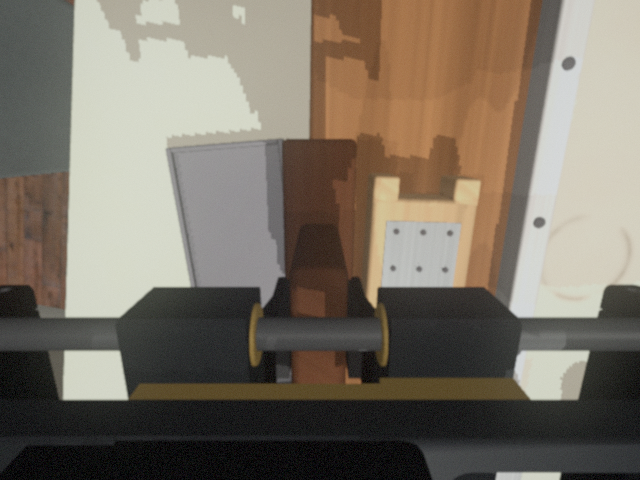

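play_rows --plan '[0.5,0.25,2,0,-0.01,0.01,0,0.5,0.25,4,0,-0.01,0.01,0,0.5,0.25,5.1,0,-0.01,0.01,0,0.5,0.25,5.1,0,-0.01,0.01,0,0.5,0.25,5.1,0,-0.01,0.01,0]'

```text
t: 5.7
tcp_pos: [503.9, -67.0, 79.2]
orientation: [-1.974, -2.43, -0.017]
contact_force: [0.9, 0.2, -2.2]
opening: 21.8
gripper_force: 60.0
```

```bash
python3 - <<'E'
from h import *
go(B(-32,42,77),11.2)
E
```

```text
t 5.7 d [0.6  4.74 0.24] turn [ 0.001 -0.016  0.011] yaw now 11.82 tcp [503.9 -67.   79.2] F [ 0.9  0.2 -2.2]
```

play_rows --plan '[0,0,0.15,0,-0.01,0.01,0,0,0,0.15,0,-0.01,0.01,0,0,0,0.15,0,-0.01,0.01,0,0,0,0.15,0,-0.01,0.01,0]'

```text
t: 6.1
tcp_pos: [504.6, -70.4, 77.6]
orientation: [-1.981, -2.426, -0.017]
contact_force: [0.0, 0.4, -1.9]
opening: 21.5
gripper_force: 60.0
```

```bash
python3 - <<'E'
from h import *
go(B(-32,42,77),11.2)
E
```

```text
t 6.1 d [0.97 4.74 0.08] turn [ 0.002 -0.014  0.006] yaw now 11.53 tcp [504.6 -70.4  77.6] F [ 0.   0.4 -1.9]
```

play_rows --plan '[0.6,0.4,0.1,0,-0.01,0.005,0,0.6,0.8,0.1,0,-0.01,0.005,0,0.6,1.2,0.1,0,-0.01,0.005,0,0.6,1.6,0.1,0,-0.01,0.005,0,0.6,2.0,0.1,0,-0.01,0.005,0,0.6,2.4,0.1,0,-0.01,0.005,0,0.6,2.8,0.1,0,-0.01,0.005,0,0.6,3.2,0.1,0,-0.01,0.005,0,0.6,3.6,0.1,0,-0.01,0.005,0,0.6,4.0,0.1,0,-0.01,0.005,0]'

```text
t: 7.1
tcp_pos: [543.6, -61.4, 76.1]
orientation: [-1.977, -2.427, -0.018]
contact_force: [-1.6, 0.0, -2.8]
opening: 21.4
gripper_force: 60.0
```

```bash
python3 - <<'E'
from h import *
go(B(-30,42,77),11.2)
E
```

```text
t 7.1 d [ 0.86  0.94 -0.07] turn [ 0.002 -0.016  0.008] yaw now 11.67 tcp [543.6 -61.4  76.1] F [-1.6  0.  -2.8]
```

play_rows --plan '[0,0.2,0,0,0,0,0,0,0.4,0,0,0,0,0,0,0.6,0,0,0,0,0,0,0.8,0,0,0,0,0,0,0.8,0,0,0,0,0,0,0.8,0,0,0,0,0]'

```text
t: 7.7
tcp_pos: [550.8, -59.9, 76.2]
orientation: [-1.977, -2.427, -0.018]
contact_force: [-2.4, -0.6, -0.8]
opening: 21.5
gripper_force: 60.0
```

```bash
python3 - <<'E'
from h import *
go(B(-30,42,77),11.2)
E
```

```text
t 7.7 d [ 0.86  0.2  -0.07] turn [ 0.002 -0.016  0.008] yaw now 11.67 tcp [550.8 -59.9  76.2] F [-2.4 -0.6 -0.8]
```

play_rows --plan '[0,0.15,0,0,0,0,0,0,0.3,0,0,0,0,0,0,0.4,0,0,0,0,0,0,0.4,0,0,0,0,0,0,0.4,0,0,0,0,0]'

```text
t: 8.2
tcp_pos: [551.3, -59.8, 75.8]
orientation: [-1.974, -2.422, -0.009]
contact_force: [-9.6, -1.0, 2.6]
opening: 21.6
gripper_force: 60.0
```

```bash
python3 - <<'E'
from h import *
go(B(-30,42,77),11.2)
E
```

```text
t 8.2 d [ 0.86  0.15 -0.11] turn [-0.007 -0.017  0.008] yaw now 11.65 tcp [551.3 -59.8  75.8] F [-9.6 -1.   2.6]
```

play_rows --plan '[0,0.15,0,0,0,0,0,0,0.3,0,0,0,0,0,0,0.3,0,0,0,0,0,0,0.3,0,0,0,0,0]'

```text
t: 8.6
tcp_pos: [551.6, -59.7, 75.7]
orientation: [-1.971, -2.419, -0.002]
contact_force: [-13.0, -1.1, 8.6]
opening: 21.5
gripper_force: 60.0
```

```bash
python3 - <<'E'
from h import *
go(B(-30,42,77),11.2);s=state();i=optics.snapshot("wrist")
cv2.imwrite("pics/w3.png",i[:,:,::-1])
E
```

```text
t 8.6 d [ 0.86  0.12 -0.11] turn [-0.013 -0.017  0.008] yaw now 11.65 tcp [551.6 -59.7  75.7] F [-13.   -1.1   8.6]
```

View pics/w3.png

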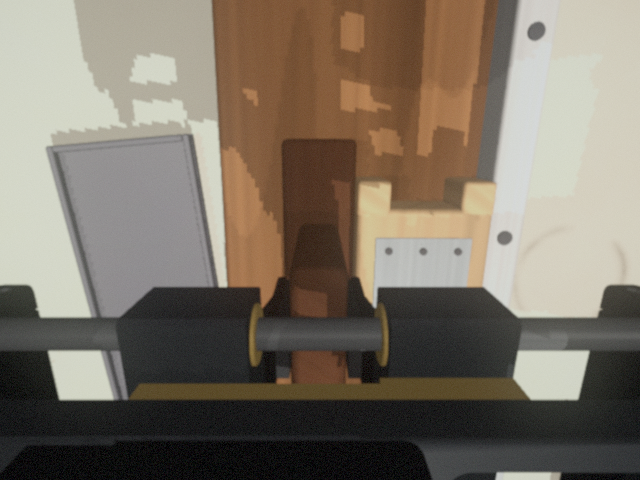

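```bash
python3 - <<'E'
from h import *
i=cv2.imread("pics/w3.png")[150:300,340:540];cv2.imwrite("pics/c3.png",cv2.resize(i,None,fx=4,fy=4,interpolation=cv2.INTER_CUBIC))
E
```

```text
(no output)
```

View pics/c3.png

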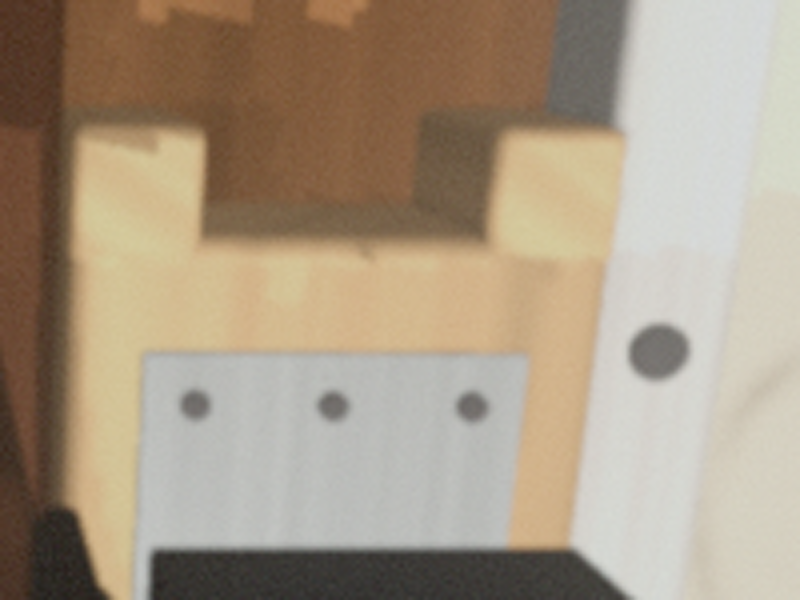

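```bash
python3 - <<'E'
from h import *
s=state();c=cam("wrist",s);f=lambda p,z:ray(c,np.array(p)/4+[340,150],z)
def bf(P): d=P[:,:2]-O;return np.c_[d@N,d@V].round(1)
print("lug corners tail",bf(f([[78,128],[625,132]],50)))
print("recess",bf(f([[203,240],[492,240]],50)))
print("fence outer top",bf(f([[775,0],[695,550]],42)))
print("pusher tail corners",bf(ray(c,[[283,140],[356,140]],36)))
print("tcp",bf(s["tcp_pos"][None]),s["tcp_pos"],s["contact_force"])
E
```

```text
lug corners tail [[-11.7  86.7]
 [ 56.5  86.7]]
recess [[ 4.8 72.6]
 [41.5 73. ]]
fence outer top [[ 77.  102.7]
 [ 78.   27.8]]
pusher tail corners [[-51.2 106.8]
 [-12.9 107.1]]
tcp [[-31.1  33.4]] [551.60856187 -59.70271926  75.76780504] [-13.56902306  -0.80191503   7.61970357]
```

play_rows --plan '[0,-1,0,0,0,0,0,0,-2,0,0,0,0,0,0,-2,-1,0,0,0,0,0,-2,-4,0,0,0,0,0,-2,-7,0,0,0,0,4,-2,-7,0,0,0,0,8,0,-7,0,0,0,0,12,3,-7,0,0,0,0,16,4,-7,0,0,0,0,16.5,5,-7,0,0,0,0]'

```text
t: 9.65
tcp_pos: [581.9, 32.8, 138.7]
orientation: [-1.862, -2.446, -0.097]
contact_force: [0.1, 0.6, -2.8]
opening: 21.8
gripper_force: 60.0
```

```bash
python3 - <<'E'
from h import *
go(B(23.5,197,77),11.2)
E
```

```text
t 9.65 d [7.22 1.21 6.86] turn [ 0.007 -0.091  0.074] yaw now 15.42 tcp [581.9  32.8 138.7] F [ 0.1  0.6 -2.8]
```

play_rows --plan '[0,0,0,0,0,0,0,0,0,0,0,0,0,0,0,0,0,0,0,0,0,0,0,0,0,0,0,0]'

```text
t: 10.05
tcp_pos: [580.6, 31.1, 138.5]
orientation: [-1.864, -2.444, -0.095]
contact_force: [-0.0, 0.3, -2.4]
opening: 21.7
gripper_force: 60.0
```

```bash
python3 - <<'E'
from h import *
go(B(23.5,197,77),11.2)
E
```

```text
t 10.05 d [7.35 1.37 6.85] turn [ 0.006 -0.09   0.072] yaw now 15.32 tcp [580.6  31.1 138.5] F [-0.   0.3 -2.4]
```

play_rows --plan '[2,0.3,0,0,-0.03,0.02,0,4,0.7,0,0,-0.06,0.04,0,6,1,0,0.006,-0.09,0.072,0,7.3,1.3,0,0.006,-0.09,0.072,0,7.3,1.3,0,0.006,-0.09,0.072,0,7.3,1.3,0,0.006,-0.09,0.072,0,7.3,1.3,0,0.006,-0.09,0.072,0,7.3,1.3,0,0.006,-0.09,0.072,0]'

```text
t: 10.85
tcp_pos: [588.5, 41.6, 133.8]
orientation: [-1.85, -2.452, -0.096]
contact_force: [-0.7, 0.7, -1.8]
opening: 21.8
gripper_force: 60.0
```

```bash
python3 - <<'E'
from h import *
go(B(23.5,197,77),11.2)
E
```

```text
t 10.85 d [6.57 0.42 6.32] turn [ 0.005 -0.093  0.082] yaw now 15.9 tcp [588.5  41.6 133.8] F [-0.7  0.7 -1.8]
```

```bash
python3 - <<'E'
from h import *
s=state();print(s['q'].round(3))
E
```

```text
[ 0.295  0.418 -0.162 -0.111 -0.984 -3.097]
```

```bash
python3 - <<'E'
from h import *
go(B(-60,60,120),11.2)
E
```

```text
t 10.85 d [-5.93 -8.99  0.76] turn [ 0.005 -0.093  0.082] yaw now 15.9 tcp [588.5  41.6 133.8] F [-0.7  0.7 -1.8]
```

play_rows --plan '[-1,-3,0,0,0,0,0,-2.5,-5,0,0,0,0,0,-4.2,-7.2,0,0,0,0,0,-5.9,-9,0,0.005,-0.05,0.04,0,-5.9,-9,0.7,0.005,-0.093,0.082,0,-5.9,-9,0.7,0.005,-0.093,0.082,0,-5.9,-9,0.7,0.005,-0.093,0.082,0,-5.9,-9,0.7,0.005,-0.093,0.082,0]'

```text
t: 11.65
tcp_pos: [521.4, -51.7, 119.9]
orientation: [-1.956, -2.432, -0.03]
contact_force: [0.2, -0.8, -1.3]
opening: 21.5
gripper_force: 60.0
```

```bash
python3 - <<'E'
from h import *
go(B(-60,60,75),11.2);print(state()['q'].round(3))
E
```

```text
t 11.65 d [ 1.17 -0.06  4.53] turn [ 0.002 -0.028  0.021] yaw now 12.38 tcp [521.4 -51.7 119.9] F [ 0.2 -0.8 -1.3]
[ 0.194  0.33  -0.372 -0.037 -0.868 -3.096]
```

```bash
python3 - <<'E'
from h import *
go(B(-62,30,75),11.2)
E
```

```text
t 11.65 d [-1.82 -0.33  4.44] turn [ 0.002 -0.028  0.021] yaw now 12.38 tcp [521.4 -51.7 119.9] F [ 0.2 -0.8 -1.3]
```

play_rows --plan '[-0.9,-0.3,0,0,0,0,0,-1.8,-0.3,0,0,-0.02,0.02,0,-1.8,-0.3,0,0,-0.028,0.021,0,-1.8,-0.3,1.5,0,-0.028,0.021,0,-1.8,-0.3,3,0,-0.028,0.021,0,-1.8,-0.3,3.5,0,-0.028,0.021,0,-1.8,-0.3,3.5,0,-0.028,0.021,0]'

```text
t: 12.35
tcp_pos: [521.3, -73.6, 83.6]
orientation: [-1.984, -2.427, -0.007]
contact_force: [0.0, -0.1, -1.4]
opening: 21.5
gripper_force: 60.0
```

```bash
python3 - <<'E'
from h import *
go(B(-62,30,74),11.2);print(state()['q'].round(3))
E
```

```text
t 12.35 d [0.43 0.16 0.96] turn [-0.001 -0.008  0.004] yaw now 11.45 tcp [521.3 -73.6  83.6] F [ 0.  -0.1 -1.4]
[ 0.163  0.38  -0.418 -0.012 -0.774 -3.096]
```

play_rows --plan '[-0.3,0,0.5,0,-0.008,0.004,0,-0.3,0,0.9,0,-0.008,0.004,0,-0.3,0,0.95,0,-0.008,0.004,0,-0.3,0,0.95,0,-0.008,0.004,0]'

```text
t: 12.75
tcp_pos: [522.6, -77.8, 74.8]
orientation: [-1.989, -2.429, -0.006]
contact_force: [-0.3, -1.0, -1.0]
opening: 21.6
gripper_force: 60.0
```

```bash
python3 - <<'E'
from h import *
go(B(-62,30,74),11.2)
E
```

```text
t 12.75 d [0.88 0.11 0.08] turn [ 0.001 -0.004  0.003] yaw now 11.36 tcp [522.6 -77.8  74.8] F [-0.3 -1.  -1. ]
```

play_rows --plan '[0,0,0.07,0,0,0,0,0,0,0.07,0,0,0,0.6,0,0,0.07,0,0,0,0.6,0,0,0.07,0,0,0,0.6,0,0,0.07,0,0,0,0.6,0,0,0.07,0,0,0,0.6,0,0,-2,0,0,0,0.6,0,0,-5,0,0,0,0.6,0,0,-8,0,0,0,0.6,0,0,-8,0,0,0,0.6]'

```text
t: 13.75
tcp_pos: [525.4, -78.1, 159.1]
orientation: [1.986, 2.427, 0.015]
contact_force: [-0.2, 0.4, 0.3]
opening: 52.0
gripper_force: 0.0
```

play_rows --plan '[0,0,0,0,0,-0.14,0.6,0,0,0,0,0,-0.28,0.6,0,0,0,0,0,-0.42,0.6,0,0,0,0,0,-0.56,0.6,0,0,0,0,0,-0.7,0.6,0,0,0,0,0,-0.84,0.6,0,0,0,0,0,-0.98,0.6,0,0,0,0,0,-1.12,0.6,0,0,0,0,0,-1.26,0.6,0,0,0,0,0,-1.4,0.6]'

```text
t: 14.75
tcp_pos: [522.1, -78.1, 154.0]
orientation: [0.052, -3.141, -0.007]
contact_force: [-0.1, 0.2, -0.2]
opening: 52.2
gripper_force: 0.0
```

play_rows --plan '[0,0,0,0,0,-0.14,0.6,0,0,0,0,0,-0.28,0.6,0,0,0,0,0,-0.42,0.6,0,0,0,0,0,-0.56,0.6,0,0,0,0,0,-0.7,0.6,0,0,0,0,0,-0.84,0.6,0,0,0,0,0,-0.98,0.6,0,0,0,0,0,-1.12,0.6,0,0,0,0,0,-1.26,0.6,0,0,0,0,0,-1.4,0.6]'

```text
t: 15.75
tcp_pos: [522.1, -78.1, 154.0]
orientation: [-2.062, 2.367, 0.005]
contact_force: [0.3, -0.2, 0.1]
opening: 52.2
gripper_force: 0.0
```

```bash
python3 - <<'E'
from h import *
go([522.6,-77.8,130],191.3);s=state();print(s['q'].round(3),s['opening'])
cv2.imwrite("pics/t2.png",optics.snapshot("top")[180:330,260:450,::-1].repeat(4,0).repeat(4,1))
E
```

```text
t 15.75 d [-0.03 -0.05  2.4 ] turn [ 0.     0.004 -0.335] yaw now 172.11 tcp [522.1 -78.1 154. ] F [ 0.3 -0.2  0.1]
[ 0.157  0.293 -0.337 -0.005 -0.941 -0.291] 52.21205600282948
```

View pics/t2.png

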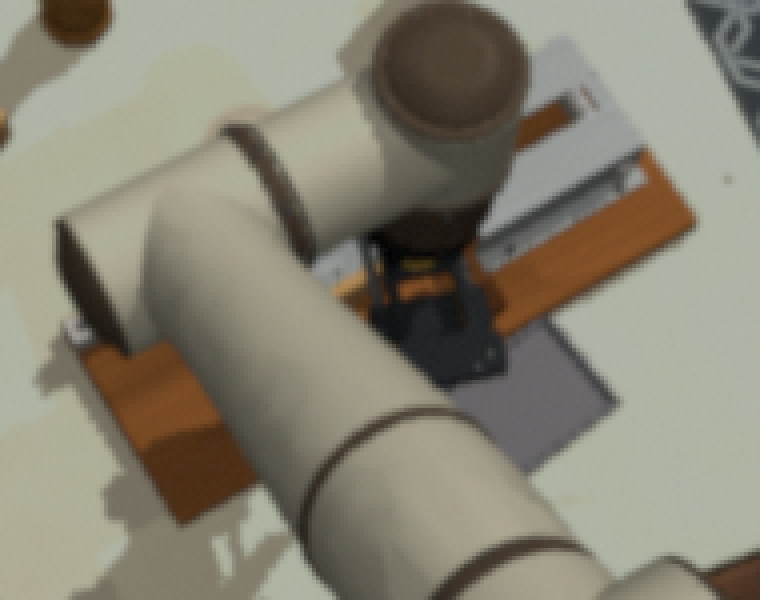

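play_rows --plan '[0,0,0,0,0,-0.14,0.6,0,0,0,0,0,-0.28,0.6,0,0,0,0,0,-0.335,0.6,0,0,0,0,0,-0.335,0.6,0,0,0,0,0,-0.335,0.6]'

```text
t: 16.3
tcp_pos: [522.3, -78.1, 154.4]
orientation: [-2.419, 2.0, 0.004]
contact_force: [-0.3, -0.3, 0.1]
opening: 52.3
gripper_force: 0.0
```

```bash
python3 - <<'E'
from h import *
go([522.6,-77.8,74.5],191.3)
E
```

```text
t 16.3 d [ 0.01 -0.03  7.99] turn [-0.001  0.004 -0.008] yaw now -169.17 tcp [522.3 -78.1 154.4] F [-0.3 -0.3  0.1]
```

play_rows --plan '[0,0,3,0,0,-0.008,0.6,0,0,6,0,0.004,-0.008,0.6,0,0,8,0,0.004,-0.008,0.6,0,0,8,0,0.004,-0.008,0.6,0,0,8,0,0.004,-0.008,0.6,0,0,8,0,0.004,-0.008,0,0,0,8,0,0.004,-0.008,0,0,0,8,0,0.004,-0.008,0,0,0,8,0,0.004,-0.008,0,0,0,8,0,0.004,-0.008,0]' --force 60

```text
t: 17.3
tcp_pos: [522.7, -77.8, 75.0]
orientation: [-2.431, 1.988, -0.002]
contact_force: [-0.2, 0.3, 0.9]
opening: 21.8
gripper_force: 60.0
```

play_rows --plan '[0,0,0,0,0,0,0,0,0,0,0,0,0,0,0,0,0,0,0,0,0]'

```text
t: 17.6
tcp_pos: [522.8, -77.7, 75.1]
orientation: [-2.431, 1.988, -0.002]
contact_force: [-0.5, 1.4, 4.1]
opening: 21.6
gripper_force: 60.0
```

```bash
python3 - <<'E'
from h import *
s=state();print(s['opening'],s['gripper_force'])
go(B(-60,45,140),191.2)
go(B(23.5,195,140),191.2)
E
```

```text
21.586449821095027 59.98802972026169
t 17.6 d [-2.37 -0.31 -6.49] turn [-0.002 -0.     0.004] yaw now -168.54 tcp [522.8 -77.7  75.1] F [-0.5  1.4  4.1]
t 17.6 d [-17.33  -8.73  -6.48] turn [-0.002 -0.     0.004] yaw now -168.54 tcp [522.8 -77.7  75.1] F [-0.5  1.4  4.1]
```

play_rows --plan '[0,0,-2,0,0,0,0,0,0,-4.5,0,0,0,0,0,0,-6.5,0,0,0,0,-3,-1,-6.5,0,0,0,0,-6.5,-2,-6.5,0,0,0,0,-10,-4,-6.5,0,0,0,0,-13,-6,-6.5,0,0,0,0,-16,-8,-6.5,0,0,0,0,-17.3,-8.7,-6.5,0,0,0,0,-17.3,-8.7,-6.5,0,0,0,0]'

```text
t: 18.6
tcp_pos: [573.4, 110.7, 138.6]
orientation: [2.434, -1.987, -0.0]
contact_force: [-0.2, -0.2, -1.3]
opening: 21.6
gripper_force: 60.0
```

```bash
python3 - <<'E'
from h import *
go(B(23.5,195,77),191.2);print(state()['q'].round(2))
E
```

```text
t 18.6 d [ 0.13 -0.02  6.16] turn [0.    0.    0.006] yaw now -168.45 tcp [573.4 110.7 138.6] F [-0.2 -0.2 -1.3]
[ 0.47  0.4  -0.22 -0.   -0.95 -0.27]
```

play_rows --plan '[0,0,2.5,0,0,0.006,0,0,0,5,0,0,0.006,0,0,0,6.1,0,0,0.006,0,0,0,6.1,0,0,0.006,0,0,0,6.1,0,0,0.006,0]'

```text
t: 19.1
tcp_pos: [573.9, 108.6, 79.4]
orientation: [-2.424, 1.996, -0.002]
contact_force: [0.5, 0.5, -1.5]
opening: 21.4
gripper_force: 60.0
```

```bash
python3 - <<'E'
from h import *
go(B(23.5,169,77),191.2);s=state();i=optics.snapshot("wrist")
cv2.imwrite("pics/w4.png",i[:,:,::-1]);import pickle;pickle.dump(s,open("s4.pkl","wb"))
E
```

```text
t 19.1 d [ 2.52 -0.02  0.24] turn [-0.002 -0.    -0.002] yaw now -168.93 tcp [573.9 108.6  79.4] F [ 0.5  0.5 -1.5]
```

View pics/w4.png

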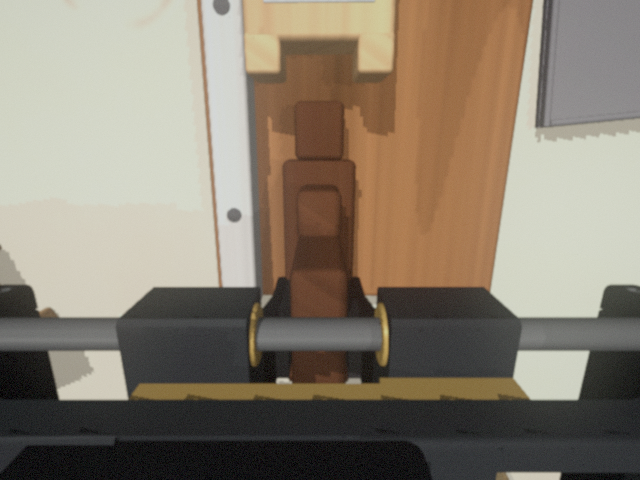

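play_rows --plan '[0.7,0,0.2,0,0,0,0,1.4,0,0.2,0,0,0,0,1.9,0,0.2,0,0,0,0,2.2,0,0.2,0,0,0,0,2.5,0,0.2,0,0,0,0,2.8,0,0.2,0,0,0,0,3.2,0,0.2,0,0,0,0,3.6,0,0.2,0,0,0,0,4.0,0,0.2,0,0,0,0,4.0,0,0.2,0,0,0,0]'

```text
t: 20.15
tcp_pos: [581.4, 69.2, 76.8]
orientation: [-2.425, 1.996, -0.002]
contact_force: [0.2, -0.4, -1.5]
opening: 21.8
gripper_force: 60.0
```

```bash
python3 - <<'E'
from h import *
go(B(23.5,-8,77),191.2);s=state();i=optics.snapshot("wrist");import pickle;pickle.dump(s,open("s5.pkl","wb"))
cv2.imwrite("pics/w5.png",i[:,:,::-1])
# edges along a row through lugs: report wood->fence transitions
h=cv2.GaussianBlur(i,(3,3),0)
for r in (15,55,65):
    print(r,[tuple(int(v) for v in h[r,c]) for c in range(200,420,8)])
E
```

```text
t 20.15 d [ 1.621e+01 -7.000e-02 -1.000e-02] turn [-0.001 -0.    -0.002] yaw now -168.92 tcp [581.4  69.2  76.8] F [ 0.2 -0.4 -1.5]
15 [(182, 167, 155), (209, 212, 212), (209, 211, 211), (209, 211, 211), (209, 211, 210), (178, 170, 159), (207, 182, 144), (207, 185, 145), (199, 200, 198), (196, 197, 195), (200, 202, 200), (197, 200, 197), (199, 200, 198), (198, 200, 197), (198, 200, 198), (199, 201, 199), (196, 199, 196), (198, 201, 198), (201, 203, 200), (195, 197, 195), (194, 195, 193), (196, 198, 195), (206, 198, 156), (207, 191, 148), (191, 162, 123), (133, 97, 68), (171, 126, 85), (170, 124, 83)]
55 [(171, 145, 121), (210, 213, 212), (210, 213, 211), (210, 213, 209), (210, 212, 211), (200, 198, 193), (208, 182, 144), (209, 186, 146), (196, 191, 183), (193, 195, 191), (197, 199, 196), (195, 196, 193), (197, 198, 195), (196, 198, 195), (195, 197, 194), (197, 199, 195), (196, 198, 195), (196, 198, 195), (199, 201, 198), (196, 198, 194), (193, 194, 192), (197, 199, 195), (209, 200, 156), (208, 198, 153), (159, 130, 97), (159, 116, 80), (175, 129, 88), (168, 121, 82)]
65 [(181, 164, 143), (210, 212, 210), (211, 213, 211), (210, 213, 208), (210, 213, 211), (205, 203, 197), (207, 181, 142), (209, 186, 146), (206, 176, 138), (209, 181, 142), (209, 186, 145), (208, 185, 145), (208, 190, 148), (208, 191, 148), (208, 186, 143), (208, 191, 148), (209, 191, 149), (209, 192, 149), (208, 186, 144), (209, 196, 152), (209, 195, 152), (208, 196, 152), (209, 200, 156), (208, 197, 153), (147, 118, 86), (171, 126, 85), (176, 129, 88), (166, 120, 80)]
```

play_rows --plan '[0.4,0,0,0,0,0,0,1,0,0,0,0,0,0,1.7,0,0,0,0,0,0,2.4,0,0,0,0,0,0,3.1,0,0,0,0,0,0,3.8,0,0,0,0,0,0,4.5,0,0,0,0,0,0,4.9,0,0,0,0,0,0,5.0,0,0,0,0,0,0,5.0,0,0,0,0,0,0]'

```text
t: 21.2
tcp_pos: [590.8, 20.3, 76.8]
orientation: [-2.425, 1.996, -0.002]
contact_force: [0.9, 0.8, -1.4]
opening: 21.6
gripper_force: 60.0
```

```bash
python3 - <<'E'
from h import *
go(B(23.5,-8,77),191.2);s=state();i=optics.snapshot("wrist")
cv2.imwrite("pics/w6.png",i[:,:,::-1])
g=i.astype(int)
# left edge of wood: saturation (R-B) step from fence white, and fence outer edge
for r in range(10,130,15):
    d=g[r,:,0]-g[r,:,2]; a=[c for c in range(225,300) if d[c]>38]; b=[c for c in range(150,235) if d[c]<8]
    print(r,"carr edge",a[:1],"fence outer",b[:1])
E
```

```text
t 21.2 d [11.22 -0.08 -0.02] turn [-0.001 -0.001 -0.002] yaw now -168.91 tcp [590.8  20.3  76.8] F [ 0.9  0.8 -1.4]
10 carr edge [241] fence outer [202]
25 carr edge [242] fence outer [203]
40 carr edge [242] fence outer [204]
55 carr edge [243] fence outer [205]
70 carr edge [244] fence outer [206]
85 carr edge [245] fence outer [207]
100 carr edge [245] fence outer [209]
115 carr edge [246] fence outer [210]
```

play_rows --plan '[0.4,0,0,0,0,0,0,1,0,0,0,0,0,0,1.7,0,0,0,0,0,0,2.4,0,0,0,0,0,0,3.1,0,0,0,0,0,0,3.8,0,0,0,0,0,0,4.5,0,0,0,0,0,0,5.2,0,0,0,0,0,0,5.9,0,0,0,0,0,0,6.0,0,0,0,0,0,0]'

```text
t: 22.25
tcp_pos: [602.5, -39.0, 76.8]
orientation: [-2.424, 1.997, -0.002]
contact_force: [-1.0, 3.4, 0.4]
opening: 21.7
gripper_force: 60.0
```

```bash
python3 - <<'E'
from h import *
go(B(23.5,-8,77),191.2);s=state();i=optics.snapshot("wrist")
cv2.imwrite("pics/w7.png",i[:,:,::-1])
g=i.astype(int)
for r in range(10,130,15):
    d=g[r,:,0]-g[r,:,2]; a=[c for c in range(225,300) if d[c]>38]; b=[c for c in range(150,235) if d[c]<8]
    print(r,"carr edge",a[:1],"fence outer",b[:1])
E
```

```text
t 22.25 d [ 5.18 -0.08 -0.02] turn [-0.001 -0.    -0.003] yaw now -168.96 tcp [602.5 -39.   76.8] F [-1.   3.4  0.4]
10 carr edge [] fence outer [186]
25 carr edge [] fence outer [188]
40 carr edge [243] fence outer [205]
55 carr edge [244] fence outer [205]
70 carr edge [244] fence outer [207]
85 carr edge [245] fence outer [208]
100 carr edge [245] fence outer [209]
115 carr edge [246] fence outer [210]
```

play_rows --plan '[0.5,0,0,0,0,0,0,1.1,0,0,0,0,0,0,1.7,0,0,0,0,0,0,2.3,0,0,0,0,0,0,2.9,0,0,0,0,0,0,3.4,0,0,0,0,0,0,3.8,0,0,0,0,0,0,4.2,0,0,0,0,0,0,4.4,0,0,0,0,0,0,4.4,0,0,0,0,0,0]'

```text
t: 23.3
tcp_pos: [610.8, -81.9, 76.7]
orientation: [-2.425, 1.996, -0.002]
contact_force: [-0.7, -0.1, -2.2]
opening: 21.6
gripper_force: 60.0
```

```bash
python3 - <<'E'
from h import *
go(B(23.5,-8,77),191.2)
E
```

```text
t 23.3 d [ 0.81 -0.09 -0.03] turn [-0.001 -0.    -0.002] yaw now -168.92 tcp [610.8 -81.9  76.7] F [-0.7 -0.1 -2.2]
```

play_rows --plan '[0.2,0,0,0,0,0,0,0.4,0,0,0,0,0,0,0.6,0,0,0,0,0,0,0.7,0,0,0,0,0,0,0.7,0,0,0,0,0,0]'

```text
t: 23.8
tcp_pos: [612.1, -88.4, 76.7]
orientation: [-2.425, 1.996, -0.001]
contact_force: [-1.1, 1.6, -0.7]
opening: 21.7
gripper_force: 60.0
```

play_rows --plan '[0.15,0,0,0,0,0,0,0.3,0,0,0,0,0,0,0.3,0,0,0,0,0,0]'

```text
t: 24.1
tcp_pos: [612.7, -91.4, 76.7]
orientation: [-2.425, 1.996, -0.001]
contact_force: [-2.0, 1.8, -1.2]
opening: 21.2
gripper_force: 60.0
```

play_rows --plan '[0.15,0,0,0,0,0,0,0.3,0,0,0,0,0,0,0.3,0,0,0,0,0,0]'

```text
t: 24.4
tcp_pos: [613.0, -92.8, 77.0]
orientation: [-2.424, 1.995, 0.001]
contact_force: [-2.6, 8.1, 1.3]
opening: 21.6
gripper_force: 60.0
```

play_rows --plan '[0.1,0,0,0,0,0,0,0.2,0,0,0,0,0,0,0.2,0,0,0,0,0,0]'

```text
t: 24.7
tcp_pos: [613.1, -93.0, 77.2]
orientation: [-2.423, 1.994, 0.003]
contact_force: [-5.9, 14.4, 4.4]
opening: 21.4
gripper_force: 60.0
```

```bash
python3 - <<'E'
from h import *
s=state();i=optics.snapshot("wrist");c=cam("wrist",s)
cv2.imwrite("pics/w8.png",i[:,:,::-1])
g=i.astype(int)
for r in range(10,130,12):
    d=g[r,:,0]-g[r,:,2]; a=[c_ for c_ in range(225,300) if d[c_]>38]; b=[c_ for c_ in range(150,235) if d[c_]<8]
    print(r,"carr edge",a[:1],"fence outer",b[:1])
for col in (255,262,268,370,378,384):
    print(col,"tail row",100+int(np.argmin(np.diff(cv2.GaussianBlur(i[100:170,col,:].astype(np.float32),(1,5),0).sum(1)))))
def bf(P): d=P[:,:2]-O;return np.c_[d@N,d@V].round(1)
print(bf(ray(c,[[246,115]],50)),bf(ray(c,[[210,115]],42)))
E
```

```text
10 carr edge [] fence outer [187]
22 carr edge [] fence outer [188]
34 carr edge [] fence outer [189]
46 carr edge [] fence outer [190]
58 carr edge [] fence outer [191]
70 carr edge [290] fence outer [192]
82 carr edge [290] fence outer [193]
94 carr edge [290] fence outer [194]
106 carr edge [291] fence outer [195]
118 carr edge [291] fence outer [196]
255 tail row 161
262 tail row 160
268 tail row 160
370 tail row 161
378 tail row 161
384 tail row 161
[[ 56.8 -99.1]] [[ 76.3 -99.6]]
```

```bash
python3 - <<'E'
from h import *
s=state();c=cam("wrist",s)
def bf(P): d=P[:,:2]-O;return np.c_[d@N,d@V].round(1)
print("mouth if guard z63/41:",bf(ray(c,[[260,160],[380,161]],63)),"as lug z50",bf(ray(c,[[260,160]],50)),"tcp",bf(s["tcp_pos"][None]),s["contact_force"].round(1))
E
```

```text
mouth if guard z63/41: [[ 49.  -78.8]
 [ -6.1 -78.2]] as lug z50 [[ 51.1 -78. ]] tcp [[ 22.8 -11.2]] [-4.8 14.2  3.7]
```

play_rows --plan '[-0.2,0,0,0,0,0,0,-0.5,0,0,0,0,0,0,-1,0,0,0,0,0,0,-2,0,0,0,0,0,0,-3.5,0,0,0,0,0,0,-5,0,0,0,0,0,0,-6.5,0,0,0,0,0,0,-7,0,0,0,0,0,0,-7,0,-3,0,0,0,0,-7,0,-6,0,0,0,0]'

```text
t: 25.75
tcp_pos: [599.4, -26.7, 136.6]
orientation: [2.426, -1.994, -0.001]
contact_force: [0.9, 0.4, -1.3]
opening: 21.6
gripper_force: 60.0
```

```bash
python3 - <<'E'
from h import *
go([446,-111,130],196.5);go([446,-111,61],196.5)
E
```

```text
t 25.75 d [ 5.3  16.68  0.68] turn [ 0.002 -0.    -0.093] yaw now -168.84 tcp [599.4 -26.7 136.6] F [ 0.9  0.4 -1.3]
t 25.75 d [ 5.3  16.67  7.58] turn [ 0.002 -0.    -0.093] yaw now -168.84 tcp [599.4 -26.7 136.6] F [ 0.9  0.4 -1.3]
```

play_rows --plan '[1,3,0,0,0,-0.05,0,2,7,0,0,0,-0.093,0,3.5,11,0,0,0,-0.093,0,4.7,15,0,0,0,-0.093,0,5.3,16.7,0,0,0,-0.093,0,5.3,16.7,0,0,0,-0.093,0,5.3,16.7,3,0,0,-0.093,0,5.3,16.7,6,0,0,-0.093,0,5.3,16.7,6,0,0,-0.093,0]'

```text
t: 26.65
tcp_pos: [445.0, -111.1, 73.7]
orientation: [2.513, -1.879, -0.007]
contact_force: [-0.5, -0.2, -1.7]
opening: 21.9
gripper_force: 60.0
```

```bash
python3 - <<'E'
from h import *
go([446,-111,61],196.5)
E
```

```text
t 26.65 d [ 0.02 -0.11  1.27] turn [ 0.006  0.002 -0.001] yaw now -163.58 tcp [ 445.  -111.1   73.7] F [-0.5 -0.2 -1.7]
```

play_rows --plan '[0,0,0.6,0.006,0.002,0,0,0,0,1.1,0.006,0.002,0,0,0,0,1.25,0.006,0.002,0,0,0,0,1.25,0.006,0.002,0,0]'

```text
t: 27.05
tcp_pos: [447.1, -111.4, 64.6]
orientation: [-2.512, 1.878, -0.011]
contact_force: [0.4, -0.2, -2.0]
opening: 21.8
gripper_force: 60.0
```

```bash
python3 - <<'E'
from h import *
go([446,-111,61],196.5)
E
```

```text
t 27.05 d [-0.07  0.1   0.36] turn [-0.009 -0.003 -0.001] yaw now -163.56 tcp [ 447.1 -111.4   64.6] F [ 0.4 -0.2 -2. ]
```

play_rows --plan '[0,0,0.2,-0.006,-0.002,0,0,0,0,0.3,-0.006,-0.002,0,0,0,0,0.35,-0.006,-0.002,0,0,0,0,0.35,-0.006,-0.002,0,0]'

```text
t: 27.45
tcp_pos: [447.0, -111.5, 61.1]
orientation: [-2.515, 1.88, -0.003]
contact_force: [-1.4, 0.8, 2.1]
opening: 21.8
gripper_force: 60.0
```

```bash
python3 - <<'E'
from h import *
go([446,-111,61],196.5)
E
```

```text
t 27.45 d [-0.08  0.08  0.01] turn [-0.002 -0.001 -0.001] yaw now -163.57 tcp [ 447.  -111.5   61.1] F [-1.4  0.8  2.1]
```

Touching the tray floor (force +2 N); release, rise and move clear.

play_rows --plan '[0,0,0,0,0,0,0.6,0,0,0,0,0,0,0.6,0,0,0,0,0,0,0.6,0,0,0,0,0,0,0.6,0,0,0,0,0,0,0.6,0,0,-2,0,0,0,0.6,0,0,-6,0,0,0,0.6,0,0,-10,0,0,0,0.6,0,0,-14,0,0,0,0.6,0,0,-18,0,0,0,0.6]'

```text
t: 28.45
tcp_pos: [445.9, -111.5, 242.3]
orientation: [-2.515, 1.881, -0.002]
contact_force: [1.8, -0.8, -0.2]
opening: 52.0
gripper_force: 0.0
```

```bash
python3 - <<'E'
from h import *
s=state();i=optics.snapshot("wrist");c=cam("wrist",s);print(s["tcp_pos"],s["opening"])
cv2.imwrite("pics/w9.png",i[:,:,::-1])
# sole outline of the pusher: dark brown blob
h=cv2.cvtColor(i,cv2.COLOR_RGB2HSV);m=((h[...,2]<115)&(h[...,1]>90)&(h[...,0]<20)).astype(np.uint8);m[285:]=0
n,l,st,ce=cv2.connectedComponentsWithStats(m);
for k in range(1,n):
    if st[k,4]>400: print(st[k],ce[k],ray(c,[ce[k]],20).round(1),cv2.minAreaRect(np.argwhere(l==k)[:,::-1].astype(np.float32)))
E
```

```text
[ 445.91341154 -111.54566101  242.3002921 ] 52.010183983167416
[  499    18   141   224 13710] [581.31363968 131.54106492] [[ 216.3 -267.1   20. ]] ((585.4669189453125, 137.39056396484375), (131.0785369873047, 215.7830810546875), 13.865466117858887)
[ 300  121   36  156 3696] [315.56087662 199.2637987 ] [[ 453.1 -126.1   20. ]] ((317.5, 198.5), (155.0, 35.0), 90.0)
```

```bash
python3 - <<'E'
from h import *
print(order.hand_in())
E
```

```text
the job is handed in; nothing more can be done
None
```

I handed the job in at about 28 s, and no verdict came back. The carriage was pressed flush to the fence and fed until the pusher met a firm stop where home should be. The pusher is back in its tray, apparently standing upright. The carriage's final position under the guard is inferred from arm position and force, as the camera couldn't see it there.

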